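Fit the bayonet filler cap on the gearbox housing and hold it home

ROBOT

A 6-joint arm with a two-finger parallel gripper is mounted at the origin on the work surface. World frame = base frame: x ahead of the robot, y to its left, z up, the work surface at z = 0. Lengths are in m, angles in rad, forces in N, time in s.
With the tool pointing down it reaches from about 0.35 to 0.975 m from the base axis. Payload 4.9 kg.
Tool frame: the origin (TCP) lies between the finger pads; the fingertips stand 19 mm ahead of it and the grasp point (between the pads) is the TCP; z points along the fingers, y is the line along which they close (so a half turn about z gives the same grasp; the last joint's range is limited). The gripper opens to 85 mm and grips with 20 to 120 N. Pads are 22 mm wide; open, the fingers measure 114 mm over their backs; the gripper's body (76 mm by 85 mm) begins 54 mm behind the grasp point. The pads swing forward as they close: fully open they stand 13 mm farther back than shut.
Start: joints at [-1.282, 0.053, 1.613, -0, 1.476, -0.119], TCP at [0.248, -0.574, 0.25] pointing down, gripper open.
Joint ranges: [-3.01, 3.01], [-1.01, 2.22], [0.06, 2.58], [-1.02, 4.17], [0.09, 2.62], [-3.14, 3.14]. Speed limits (rad/s): [2.57, 2.57, 3.14, 3.14, 3.14, 3.14].

INTERFACE

Orientations are given as a rotation vector (axis times angle).
In Python, from station import ctrl gives the robot as it stands. The module is installed in compiled form; this text tells all that it offers.
- The arm moves only by the tool servo_tool, never from a script. Its argument "increments" is a list that holds one entry, the list of rows, each a list of 5 numbers: the finger opening in cm, from 0 to 8.54, then the shift along the tool's x, y, z in cm, then the turn about the tool's z in degrees. A call has 1 to 5 rows; each row is the pose to reach, as a shift and turn from the pose commanded when the call began, along the tool's axes at that moment; what a row does not reach only later rows make up. A row lasts 1/10 s, in which the tool goes at most 50 mm and 8.59 degrees, less where a joint would pass 70% of its speed; a pose out of reach is approached as far as the arm can. A call with a gripper value outside its range is refused whole. The fingers move at their own pace and stop on an object; "newtons" is the grip in N (left out, the last holds). Time passes only in rows, so rows that repeat a pose let the fingers close. It gives the time, the measured TCP pose, the force, the opening and the grip force at its end, in the units of the state.
- ctrl.get_obs(): the state, without advancing time (a new reading comes with each control period).
- ctrl.get_image(name): name is "side" or "top"; returns a dict with "img" (420x560x3 uint8, red, green, blue), "fx", "fy", "cx", "cy" (pixels), "rvec" (rotation vector, rad) and "tvec" (3), from world to camera coordinates, as OpenCV has them. Camera axes: x right, y down, z forward; pixel columns grow to the right and rows downward; lengths in m; the calibration is good to about 2 mm. A picture is of the moment at which its call begins. There is no depth.
- ctrl.finish_job(): hands the job in; it is judged then, once.
The state is a dict: "t": time; "q": joint angles; "dq": joint speeds; "effort": joint torques, N m; "tool_pos": TCP position; "tool_rot": TCP orientation; "contact_force": force on the tool from outside, world axes, zero at the start; "wrist_torque": the same for the moment, N m; "opening": finger opening in m; "grip_force": force on a finger pad.
Only numpy, scipy, OpenCV 4.12 (cv2) and the standard library are available. Lean on these libraries where they do the work, as an engineer would, in place of code of your own. Each camera call takes 0.05 s, during which the arm holds its last target. There are 200 camera calls.

TASK

Fit the black bayonet filler cap (the one with the bar grip) into the neck of the gearbox housing: lower its two lugs through the neck's two slots, push it down against the spring, and turn it a quarter turn clockwise (seen from above) to its stop. Finish while still holding the cap, pressed fully down so that its flange sits flush on the neck for the leak test; do not let go, and leave the other things on the bench where they are.

Things in the scene. Friction and masses are not known exactly. Their poses are not given: they have to be found in the camera images.
- cap_grip (a point): Centre of the bar grip on top of the loose black filler cap, which stands upright on the bench (63 mm tall, about 0.12 kg). The bar is 46 mm long (along x), 16 wide (y), 34 high; this point is half-way up it, 17 mm below the cap's top, 17 above the flange's top, 24 above the flange's underside, 46 above the cap's foot. z up. A half turn gives the same cap.
- cap_foot (a point): Lowest point of the same cap, on its axis; same axes. Above it: a round shank 34 mm in diameter, 22 long (lowest 4 mm tapered), then the round flange, 62 mm in diameter, 7 thick. Two opposite lugs stick out of the shank along x, parallel to the bar: 50 mm over both tips, 9 wide, 7 thick, from 3 to 10 mm above the foot.
- cap_lug (a point): Tip of one of the cap's two lugs (the one at +x), half-way up the lug: 25 mm from the cap's axis, 6.5 mm above its foot; same axes as cap_grip.
- neck_mouth (a point): Centre of the top rim of the round filler neck (69 mm outside diameter, rim 90 mm above the bench) on the aluminium gearbox housing, fixed to the bench. z up. In the rim: a hole 38 mm in diameter, widened by two opposite slots along x, 15 mm wide, 57 mm over both ends. Fully home, the cap's flange rests on this rim.
- neck_under (a point): Underside of the slotted 8 mm top plate of the neck, on its axis; same axes. Below it the lugs turn, only clockwise seen from above, from the slots (along x) to stops at about 95 degrees (lugs along y). With the cap fully home the lugs' tops are 4 mm below it, so a turned cap that is let go rises 4 mm and hangs there locked.
- plunger (a joint): Spring plunger inside the neck: how far its round steel top is pushed down, in m. 0 at rest (8 mm below the rim); the cap's lowest point meets it while the lugs are in the slots; 0.014 when the cap is fully home; about 0.010 when the lugs are level with the underside of the top plate. It pushes back with about 4 N at 0 and 10 N at 0.014.
- plug_center (a point): Bystander: a smaller round black plug with a round knob, 44 mm diameter, 45 mm tall, standing loose on the bench; this is its centre. Do not disturb.
- bearing_center (a point): Bystander: a loose steel bearing ring, 68 mm outside diameter, 36 mm hole, 16 mm tall, lying on the bench; this is its centre. Do not disturb.
- wrench_grip (a point): Bystander: the middle of the handle of a loose steel wrench, 190 mm long, lying on the bench. Do not disturb.

How it is judged:
On the way, in this order (a step that is already met when the one before it is completed fails the run):
1. the cap is lifted clear of the bench (height (world z) of cap_grip above 0.1 m), for 0.1 s.
2. the cap is pushed in through the slots against the spring, not yet turned (value of joint plunger above 0.0075 m and angle between the x axis of cap_grip and the x axis of neck_mouth, either way round below 0.3 rad and horizontal distance between cap_grip and neck_mouth below 0.006 m), for 0.05 s.
At the end, for the whole second after the job is handed in: Cap in the neck, a quarter turn from the slots (within 17 degrees), flange on the rim within 1.8 mm (plunger pushed over 12.2 mm; locked and let go it stands at 10 mm), centred within 5 mm, upright within 0.1 rad, at rest, fingers still bearing on it with over 2 N (value of joint plunger above 0.0122 m and z of cap_grip in the frame of neck_mouth below 0.0258 m and horizontal distance between cap_grip and neck_mouth below 0.005 m and angle between cap_grip's own z axis and vertical below 0.1 rad and angle between the x axis of cap_grip and the y axis of neck_mouth, either way round below 0.3 rad and contact force between the fingers and cap above 2 N and linear speed of cap below 0.02 m/s); the arm keeps its last pose, push and grip.
It fails at once if the plug, the bearing ring or the wrench is moved more than 30 mm (distance of any of plug_center, bearing_center, wrench_grip from where it was at the start of the episode above 0.03 m).
It fails at once if the cap is turned anticlockwise in the neck by more than about 30 degrees, or forced as far past its end stop (horizontal distance between cap_foot and neck_mouth below 0.008 m and z of cap_foot in the frame of neck_mouth below -0.01 m and ((x of cap_lug in the frame of neck_mouth above 0.012 m and y of cap_lug in the frame of neck_mouth above 0.012 m) or (x of cap_lug in the frame of neck_mouth below -0.012 m and y of cap_lug in the frame of neck_mouth below -0.012 m))).
It also fails if it takes over 48 s, if anything falls off the work surface, if the arm or the gripper's body presses on something with over 40 N, if the wrist force passes 120 N, or if a joint passes its speed limit or range.

## Working session

There is one attempt and no reset: what is moved stays moved. The work goes in short steps, Python scripts to look and compute and a tool call to move; the robot and the scene stay as the last step left them, time stands still between calls to the robot, and variables do not carry over. Pictures are saved under pics/ and viewed, at most 10 in all, crops included, and the job is handed in when it is done.

Besides the shell and the picture viewer there is one more tool, called after ">>>" as a command line: name --argument value ..., lists and objects as JSON in quotes. servo_tool: Moves the arm, as the interface text tells. Its arguments: {"type":"object","properties":{"increments":{"type":"array"},"newtons":{"type":"number"}},"required":["increments"]}

```bash
mkdir -p pics
python3 - <<'E'
from station import ctrl
import cv2,numpy as np
for n in("side","top"):
    d=ctrl.get_image(n); cv2.imwrite(f"pics/{n}0.png",d["img"][:,:,::-1]); np.savez(f"{n}0.npz",**d)
    R=cv2.Rodrigues(np.array(d["rvec"]))[0]; print(n,d["fx"],d["cx"],d["cy"],(-R.T@np.array(d["tvec"])).round(3)); print(R.round(2))
o=ctrl.get_obs();print(o)
E
```

```text
side 455.4313966024962 278.9729455050255 212.4168979572722 [0.496 0.685 0.859]
[[-0.99 -0.12 -0.  ]
 [-0.09  0.72 -0.69]
 [ 0.09 -0.68 -0.73]]
top 473.62745261159137 279.0305495296179 213.13009392562665 [ 0.403 -0.019  1.093]
[[-0.01 -1.    0.01]
 [-0.99  0.01 -0.17]
 [ 0.17 -0.01 -0.99]]
{'t': 0.1, 'q': array([-1.28198960e+00,  5.33241374e-02,  1.61415863e+00, -5.88625694e-06,
        1.47598099e+00, -1.19017423e-01]), 'dq': array([-0.00156065, -0.001811  , -0.00331459,  0.00067284,  0.00119245,
       -0.00177885]), 'effort': array([ 5.90882591e-04, -3.94904029e+01, -3.71364605e+01, -7.51872471e-05,
        3.95268420e-03, -9.45585583e-06]), 'tool_pos': array([ 0.24772168, -0.57324001,  0.24916411]), 'tool_rot': array([-3.07467929e+00, -6.35801885e-01,  2.58234035e-04]), 'contact_force': array([ 0.08514361,  0.66536825, -0.52813957]), 'wrist_torque': array([-0.00863756,  0.02659333, -0.00417515]), 'grip_force': 0.0, 'opening': 0.08531083426092292}
```

View pics/top0.png

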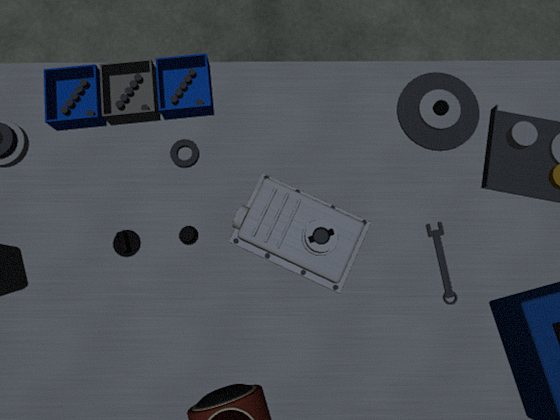

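View pics/side0.png

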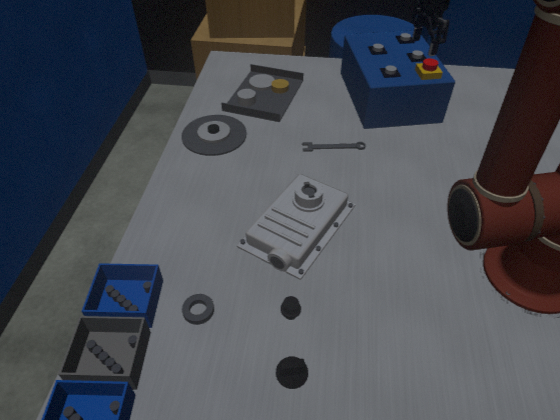

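The top view shows the cap at about (126,243), the plug at (189,235), the bearing ring at (185,153) and the wrench at (443,262). The neck, with its dark slotted hole, is at (320,236). In the side view the cap is at (292,372), the plug at (291,307) and the neck at (309,190). I'll enlarge the cap and neck.

Run:
```python
import cv2,numpy as np
t=np.load("top0.npz")["img"];s=np.load("side0.npz")["img"]
def c(im,u,v): 
    p=im[v-24:v+24,u-32:u+32,::-1]; p=(255*(p/255.)**.45).astype(np.uint8)
    return cv2.resize(p,(400,300),interpolation=cv2.INTER_CUBIC)
cv2.imwrite("pics/z.png",np.vstack([np.hstack([c(t,126,243),c(t,320,236)]),np.hstack([c(s,292,372),c(s,309,190)])]))
```

```text
(no output)
```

View pics/z.png

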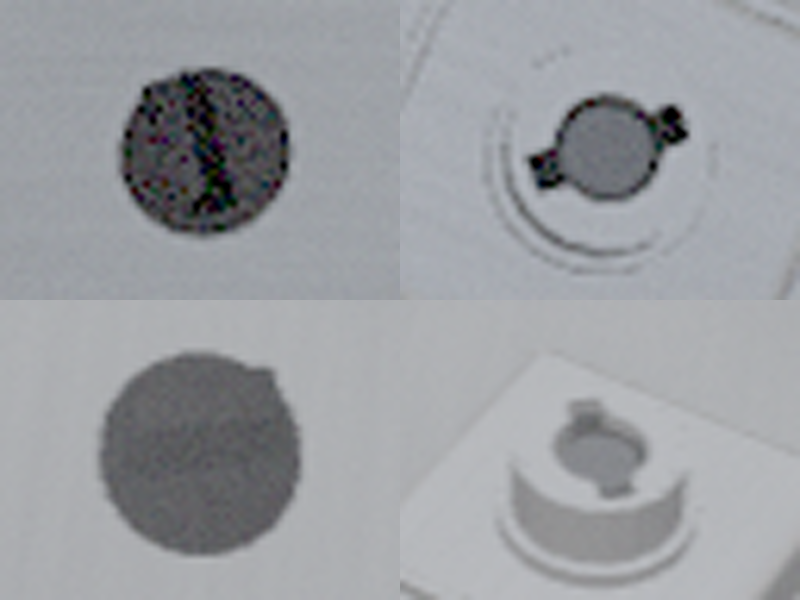

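The upper row is the top view: the cap's bar runs nearly vertical, tilted slightly (dark side face), and the slots are at crop (547,168) and (668,125). The lower row is the side view: the cap's flange disc with the bar's end showing at upper right, and the neck with its slots.

```bash
cat > h.py <<'E'
import cv2,numpy as np
def ray(d,uv,z):
    R=cv2.Rodrigues(np.array(d["rvec"]))[0]; C=-R.T@np.array(d["tvec"]).ravel()
    uv=np.atleast_2d(uv).astype(float)
    r=np.c_[(uv[:,0]-d["cx"])/d["fx"],(uv[:,1]-d["cy"])/d["fy"],np.ones(len(uv))]@R
    return C+r*((z-C[2])/r[:,2])[:,None]
def blob(d,u,v,thr,h=24,up=6):
    g=cv2.cvtColor(d["img"],cv2.COLOR_RGB2GRAY).astype(np.float32)
    p=cv2.resize(g[v-h:v+h,u-h:u+h],None,fx=up,fy=up,interpolation=cv2.INTER_CUBIC)
    m=(p<thr).astype(np.uint8)
    return p,m,lambda xy:(np.asarray(xy)+.5)/up-.5+np.array([u-h,v-h])
E
python3 - <<'E'
from h import *
T=dict(np.load("top0.npz"));S=dict(np.load("side0.npz"))
for n,d,u,v in(("top",T,126,243),("side",S,292,372)):
    p,m,f=blob(d,u,v,0); print(n,"levels",np.percentile(p,[1,5,10,15,30,60,90]).round())
    thr=(np.percentile(p,10)+np.percentile(p,80))/2
    c=max(cv2.findContours((p<thr).astype(np.uint8),0,1)[0],key=cv2.contourArea)
    w=ray(d,f(c[:,0]),.027)[:,:2].astype(np.float32)
    for _ in range(4): # trim bump
        A=np.c_[2*w,np.ones(len(w))];s=np.linalg.lstsq(A,(w**2).sum(1),rcond=None)[0];r=np.sqrt(s[2]+s[0]**2+s[1]**2)
        e=np.hypot(*(w-s[:2]).T)-r; w=w[abs(e)<max(.001,1.5*e.std())]
    print(" flange c",s[:2],"r",r)
    w=ray(d,f(c[:,0]),.063)[:,:2]; w0=ray(d,f(c[:,0]),.027)[:,:2]
    k=np.hypot(*(w0-s[:2]).T)>r+.002; print(" bump pts rel",((w-s[:2])[k]*1000).round()[::4].tolist())
    q=m*0; 
    if n=="top":
        ys,xs=np.where(p<np.percentile(p,3)); X=f(np.c_[xs,ys]); W=ray(d,X,.045)[:,:2]
        W=W[np.hypot(*(W-W.mean(0)).T)<.028]; vx,vy,_,_=cv2.fitLine(W.astype(np.float32),cv2.DIST_L1,0,.01,.01).ravel();print(" stripe yaw",np.degrees(np.arctan2(vy,vx)),(W.mean(0)-s[:2]))
p,m,f=blob(T,320,236,0); print("neck lv",np.percentile(p,[1,3,5,8,10,15,50]).round())
for thr in(35,45,55):
  cs=cv2.findContours((p<thr).astype(np.uint8),0,1)[0]
  for c in sorted(cs,key=cv2.contourArea)[-3:]:
    rc=cv2.minAreaRect(c); b=ray(T,f(cv2.boxPoints(rc)),.09)[:,:2]; print(thr,cv2.contourArea(c),b.mean(0).round(4),((b[1]-b[0])*1000).round(1),((b[2]-b[1])*1000).round(1))
E
```

```text
top levels [ 0.  6. 11. 14. 86. 91. 94.]
 flange c [0.52182423 0.31527843] r 0.03061118721693724
 bump pts rel [[21.0, 8.0], [20.0, 10.0], [19.0, 11.0], [17.0, 12.0]]
 stripe yaw 9.910084 [-0.00084271 -0.00568641]
side levels [ 23.  26.  28.  29.  33. 111. 113.]
 flange c [0.51955975 0.31322616] r 0.03111847659575924
 bump pts rel [[-21.0, -9.0], [-20.0, -10.0], [-19.0, -11.0], [-18.0, -12.0], [-17.0, -12.0]]
neck lv [  4.  16.  30.  41.  43.  70. 105.]
35 5.5 [ 0.4983 -0.0964] [ 0.6 -0.3] [-0.9 -1.8]
35 14.0 [ 0.4963 -0.0994] [ 1.  -0.5] [-1.1 -2.1]
35 9570.5 [ 0.5276 -0.1174] [35.2 -6.2] [ -8.7 -51.6]
45 38.5 [ 0.4939 -0.1047] [-0. -5.] [-1.4  0. ]
45 175.0 [ 0.5013 -0.0938] [ 1.9 -1.8] [-13.7 -14.5]
45 9947.0 [ 0.5275 -0.1174] [35.9 -6.5] [ -8.9 -52.2]
55 4.5 [ 0.4918 -0.1198] [-0.  -2.1] [-0.4  0. ]
55 581.0 [ 0.5018 -0.097 ] [ 6.9 -5.6] [-27.1 -33. ]
55 10295.5 [ 0.5276 -0.1173] [36.6 -6.6] [ -9.  -52.6]
```

Run:
```python
from h import *
T=dict(np.load("top0.npz"));S=dict(np.load("side0.npz"))
for d,u,v,ths in((T,320,236,(50,65,80)),(S,309,190,(70,80,90,100))):
  p,m,f=blob(d,u,v,0)
  print(np.percentile(p,[3,10,20,30,60,90]).round())
  for th in ths:
    cs=cv2.findContours((p<th).astype(np.uint8),0,1)[0]
    cs=[c for c in cs if cv2.pointPolygonTest(c,(144.,144.),True)>-60 and cv2.contourArea(c)>2000]
    for c in cs:
      w=ray(d,f(c[:,0]),.09)[:,:2]; c0=w.mean(0)
      for _ in range(5):
        r=np.hypot(*(w-c0).T); k=r<23
        k=r<.0215
        a=w[k];s=np.linalg.lstsq(np.c_[2*a,np.ones(len(a))],(a**2).sum(1),rcond=None)[0];c0=s[:2]
      e=w[r>.0245]-c0; D=e[e@[.34,-.94]>0];E=e[e@[.34,-.94]<0]
      if len(D) and len(E):
        v_=D.mean(0)-E.mean(0);print(th,"circ",c0.round(4),"r",np.sqrt(s[2]+c0@c0).round(4),"tipmid",(c0+(D.mean(0)+E.mean(0))/2).round(4),"yaw",np.degrees(np.arctan2(v_[1],v_[0])).round(1),r.max().round(4))
```

```text
[ 16.  43.  91. 102. 105. 109.]
50 circ [ 0.5276 -0.1176] r 0.0184 tipmid [ 0.5277 -0.1176] yaw -70.7 0.0282
65 circ [ 0.5276 -0.1176] r 0.0188 tipmid [ 0.5277 -0.1176] yaw -70.6 0.0287
80 circ [ 0.5276 -0.1177] r 0.0192 tipmid [ 0.5278 -0.1175] yaw -70.6 0.0294
[ 63.  72.  97. 112. 119. 126.]
70 circ [ 0.5255 -0.1209] r 0.0169 tipmid [ 0.5253 -0.1211] yaw -71.1 0.0276
80 circ [ 0.5253 -0.1213] r 0.0178 tipmid [ 0.5254 -0.1213] yaw -70.8 0.028
90 circ [ 0.5253 -0.1214] r 0.0185 tipmid [ 0.5253 -0.1214] yaw -71.2 0.0286
100 circ [ 0.5253 -0.1216] r 0.0191 tipmid [ 0.5255 -0.1215] yaw -70.7 0.0291
```

```bash
cat >> h.py <<'E'
from scipy.spatial.transform import Rotation as Ro
def mv(x,y,z,yaw):
    from station import ctrl
    o=ctrl.get_obs(); R=Ro.from_rotvec(o["tool_rot"]).as_matrix()
    s=R.T@(np.array([x,y,z])-o["tool_pos"]); cur=np.degrees(np.arctan2(R[1,0],R[0,0]))
    print("t",round(o["t"],2),"pos",o["tool_pos"].round(4),"yaw",cur.round(2),"tilt",np.degrees(np.arccos(-R[2,2])).round(2),"q6",o["q"][5].round(2),"F",o["contact_force"].round(1),"op",round(o["opening"],4),"grip",round(o["grip_force"],1))
    print("shift cm",(s*100).round(2),"turn",round((cur-yaw+180)%360-180,2))
E
python3 -c "
from h import *
mv(.5207,.3143,.16,188)"
```

```text
t 0.1 pos [ 0.2477 -0.5732  0.2492] yaw 23.37 tilt 0.11 q6 -0.12 F [ 0.1  0.7 -0.5] op 0.0853 grip 0.0
shift cm [ 60.26 -70.63   9.06] turn -164.63
```

>>> servo_tool --increments '[[[8.5, 60, -70.6, 0, -164], [8.5, 60, -70.6, 0, -164], [8.5, 60, -70.6, 0, -164], [8.5, 60, -70.6, 0, -164], [8.5, 60, -70.6, 0, -164]]]'

```text
t: 0.6
tool_pos: [0.3209, -0.3326, 0.2497]
tool_rot: [-2.624, -1.725, -0.0]
contact_force: [1.0, 0.6, 0.2]
opening: 0.0851
grip_force: 0.0
```

```bash
python3 -c "
from h import *
mv(.5207,.3143,.25,188)"
```

```text
t 0.6 pos [ 0.3209 -0.3326  0.2497] yaw 66.65 tilt 0.05 q6 -0.56 F [1.  0.6 0.2] op 0.0851 grip 0.0
shift cm [ 6.731e+01 -7.300e+00  1.000e-02] turn -121.35
```

>>> servo_tool --increments '[[[8.5, 67.3, -7.3, 0, -121], [8.5, 67.3, -7.3, 0, -121], [8.5, 67.3, -7.3, 0, -121], [8.5, 67.3, -7.3, 0, -121], [8.5, 67.3, -7.3, 0, -121]]]'

```text
t: 1.1
tool_pos: [0.3959, -0.0942, 0.2501]
tool_rot: [1.81, 2.567, 0.0]
contact_force: [0.9, -0.4, -0.0]
opening: 0.0853
grip_force: 0.0
```

```bash
python3 -c "
from h import *
mv(.5207,.3143,.25,188)"
```

```text
t 1.1 pos [ 0.3959 -0.0942  0.2501] yaw 109.64 tilt 0.03 q6 -0.76 F [ 0.9 -0.4 -0. ] op 0.0853 grip 0.0
shift cm [34.28 25.48  0.  ] turn -78.36
```

>>> servo_tool --increments '[[[8.5, 34.3, 25.5, 0, -78.4], [8.5, 34.3, 25.5, 0, -78.4], [8.5, 34.3, 25.5, 0, -78.4], [8.5, 34.3, 25.5, 0, -78.4], [8.5, 34.3, 25.5, 0, -78.4]]]'

```text
t: 1.6
tool_pos: [0.4703, 0.1447, 0.25]
tool_rot: [0.742, 3.053, -0.0]
contact_force: [1.3, -0.3, 0.3]
opening: 0.0851
grip_force: 0.0
```

```bash
python3 -c "
from h import *
mv(.5207,.3143,.16,188)"
```

```text
t 1.6 pos [0.4703 0.1447 0.25  ] yaw 152.67 tilt 0.01 q6 -0.95 F [ 1.3 -0.3  0.3] op 0.0851 grip 0.0
shift cm [ 3.31 17.38  9.  ] turn -35.33
```

>>> servo_tool --increments '[[[8.5, 3.3, 17.4, 4, -35.3], [8.5, 3.3, 17.4, 6, -35.3], [8.5, 3.3, 17.4, 9, -35.3], [8.5, 3.3, 17.4, 9, -35.3], [8.5, 3.3, 17.4, 9, -35.3]]]'

```text
t: 2.1
tool_pos: [0.5192, 0.3139, 0.1528]
tool_rot: [0.217, -3.123, 0.005]
contact_force: [-0.5, -0.4, -1.1]
opening: 0.0852
grip_force: 0.0
```

```bash
python3 -c "
from h import *
mv(.5207,.3143,.052,188)"
```

```text
t 2.1 pos [0.5192 0.3139 0.1528] yaw -172.06 tilt 0.65 q6 -1.29 F [-0.5 -0.4 -1.1] op 0.0852 grip 0.0
shift cm [-0.27  0.04 10.08] turn -0.06
```

>>> servo_tool --increments '[[[6, 0, 0, 4, 0], [6, 0, 0, 7, 0], [5, 0, 0, 9.5, 0], [5, 0, 0, 10.7, 0], [5, 0, 0, 10.7, 0]]]'

```text
t: 2.6
tool_pos: [0.5209, 0.3108, 0.0517]
tool_rot: [0.206, -3.131, 0.002]
contact_force: [-0.4, 0.3, 0.4]
opening: 0.0502
grip_force: 0.0
```

Run:
```python
from h import *
mv(.5207,.3143,.052,188)
from station import ctrl
o=[]
for n,(u,v) in(("top",(126,243)),("side",(292,372))):
    d=ctrl.get_image(n); p=d["img"][v-45:v+45,max(u-60,0):u+60,::-1]; p=(255*(p/255.)**.45).astype(np.uint8)
    o.append(cv2.resize(p,(400,300),interpolation=cv2.INTER_CUBIC))
cv2.imwrite("pics/g.png",np.hstack(o))
```

```text
t 2.6 pos [0.5209 0.3108 0.0517] yaw -172.47 tilt 0.21 q6 -1.29 F [-0.4  0.3  0.4] op 0.0502 grip 0.0
shift cm [-0.02  0.35 -0.03] turn -0.47
```

View pics/g.png

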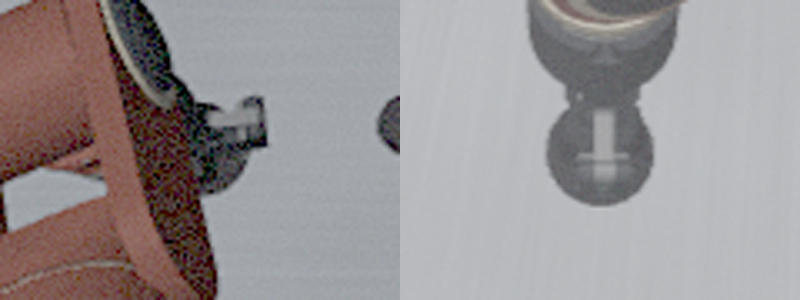

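The fingers straddle the cap: the side crop shows the near finger at (603,155), centred on the disc. I'll close.

>>> servo_tool --increments '[[[0, 0, 0, 0, 0], [0, 0, 0, 0, 0], [0, 0, 0, 0, 0], [0, 0, 0, 0, 0], [0, 0, 0, 0, 0]]]' --newtons 30

```text
t: 3.2
tool_pos: [0.5232, 0.3124, 0.0551]
tool_rot: [-0.208, 3.132, 0.001]
contact_force: [-0.6, -0.1, 6.2]
opening: 0.0155
grip_force: 31.6
```

>>> servo_tool --increments '[[[0, 0, 0, 0, 0], [0, 0, 0, 0, 0], [0, 0, 0, 0, 0], [0, 0, 0, 0, 0]]]' --newtons 80

```text
t: 3.6
tool_pos: [0.5234, 0.3124, 0.0553]
tool_rot: [-0.208, 3.132, 0.002]
contact_force: [-1.2, 0.2, 6.8]
opening: 0.0148
grip_force: 78.3
```

```bash
python3 -c "
from h import *
mv(.5207,.3143,.2,188)"
```

```text
t 3.6 pos [0.5234 0.3124 0.0553] yaw -172.42 tilt 0.17 q6 -1.29 F [-1.2  0.2  6.8] op 0.0148 grip 78.3
shift cm [  0.2    0.23 -14.47] turn -0.42
```

>>> servo_tool --increments '[[[0, 0, 0, -3, 0], [0, 0, 0, -6, 0], [0, 0, 0, -10, 0], [0, 0, 0, -15, 0], [0, 0, 0, -15, 0]]]'

```text
t: 4.1
tool_pos: [0.526, 0.3136, 0.2124]
tool_rot: [-0.207, 3.121, 0.008]
contact_force: [0.5, 0.4, -0.4]
opening: 0.0148
grip_force: 78.5
```

```bash
python3 -c "
from h import *
mv(.5265,-.1194,.2,109.2)"
```

```text
t 4.1 pos [0.526  0.3136 0.2124] yaw -172.41 tilt 0.85 q6 -1.29 F [ 0.5  0.4 -0.4] op 0.0148 grip 78.5
shift cm [  5.68 -42.93   0.99] turn 78.39
```

>>> servo_tool --increments '[[[0, 5.7, -42.9, 0, 78.4], [0, 5.7, -42.9, 0, 78.4], [0, 5.7, -42.9, 0, 78.4], [0, 5.7, -42.9, 0, 78.4], [0, 5.7, -42.9, 0, 78.4]]]'

```text
t: 4.6
tool_pos: [0.5212, 0.0601, 0.2021]
tool_rot: [-0.963, -2.989, 0.001]
contact_force: [0.5, -0.9, -2.8]
opening: 0.0146
grip_force: 78.7
```

```bash
python3 -c "
from h import *
mv(.5265,-.1194,.2,109.2)"
```

```text
t 4.6 pos [0.5212 0.0601 0.2021] yaw 144.28 tilt 0.08 q6 -0.97 F [ 0.5 -0.9 -2.8] op 0.0146 grip 78.7
shift cm [-10.91 -14.26   0.21] turn 35.08
```

>>> servo_tool --increments '[[[0, -10.9, -14.3, 0, 35], [0, -10.9, -14.3, 0, 35], [0, -10.9, -14.3, 0, 35], [0, -10.9, -14.3, 0, 35], [0, -10.9, -14.3, 0, 35]]]'

```text
t: 5.1
tool_pos: [0.5275, -0.1212, 0.2021]
tool_rot: [-1.819, -2.56, 0.002]
contact_force: [0.8, 0.6, -1.4]
opening: 0.0143
grip_force: 78.8
```

>>> servo_tool --increments '[[[0, 0, 0, 0, 0], [0, 0, 0, 0, 0], [0, 0, 0, 0, 0]]]'

```text
t: 5.4
tool_pos: [0.5281, -0.1165, 0.2029]
tool_rot: [-1.807, -2.569, 0.0]
contact_force: [0.5, -0.2, -1.5]
opening: 0.0146
grip_force: 78.8
```

Run:
```python
from h import *
mv(.5265,-.1194,.2,109.2)
from station import ctrl
o=[]
for n,(u,v) in(("top",(320,220)),("side",(309,170))):
    d=ctrl.get_image(n); np.savez(n+"1.npz",**d); p=d["img"][v-60:v+60,max(u-80,0):u+80,::-1]; p=(255*(p/255.)**.45).astype(np.uint8)
    o.append(cv2.resize(p,(400,300),interpolation=cv2.INTER_CUBIC))
cv2.imwrite("pics/n.png",np.hstack(o))
```

```text
t 5.4 pos [ 0.5281 -0.1165  0.2029] yaw 109.75 tilt 0.04 q6 -0.7 F [ 0.5 -0.2 -1.5] op 0.0146 grip 78.8
shift cm [-0.22 -0.25  0.29] turn 0.55
```

View pics/n.png

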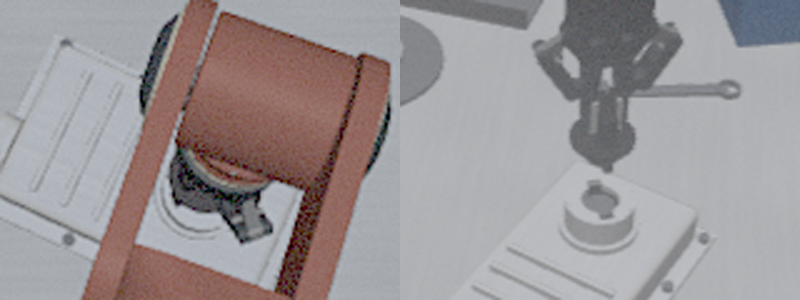

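The side crop shows the held cap above the neck, with its flange at (603,135) and one lug at (606,165). The neck hole is at (600,197). The top view is blocked by the arm. I'll lower to just above the rim and measure there in the side view.

>>> servo_tool --increments '[[[0, -0.5, -0.25, 1.5, 0.5], [0, -0.5, -0.25, 3, 0.5], [0, -0.5, -0.25, 4.6, 0.5], [0, -0.5, -0.25, 4.6, 0.5], [0, -0.5, -0.25, 4.6, 0.5]]]'

```text
t: 6.0
tool_pos: [0.5269, -0.1231, 0.1559]
tool_rot: [-1.821, -2.557, 0.001]
contact_force: [0.3, -0.4, -1.1]
opening: 0.0146
grip_force: 78.8
```

>>> servo_tool --increments '[[[0, 0, 0, 0, 0], [0, 0, 0, 0, 0], [0, 0, 0, 0, 0]]]'

```text
t: 6.3
tool_pos: [0.528, -0.1236, 0.1582]
tool_rot: [1.821, 2.558, 0.001]
contact_force: [0.3, 0.4, -1.1]
opening: 0.0146
grip_force: 78.8
```

Run:
```python
from h import *
mv(.5273,-.1217,.155,109.2)
from station import ctrl
o=[]
for n,(u,v) in(("top",(320,230)),("side",(309,180))):
    d=ctrl.get_image(n); np.savez(n+"2.npz",**d); p=d["img"][v-30:v+30,max(u-40,0):u+40,::-1]; p=(255*(p/255.)**.45).astype(np.uint8)
    o.append(cv2.resize(p,(400,300),interpolation=cv2.INTER_CUBIC))
cv2.imwrite("pics/n2.png",np.hstack(o))
```

```text
t 6.3 pos [ 0.528  -0.1236  0.1582] yaw 109.11 tilt 0.09 q6 -0.7 F [ 0.3  0.4 -1.1] op 0.0146 grip 78.8
shift cm [ 0.2  -0.01  0.32] turn -0.09
```

View pics/n2.png

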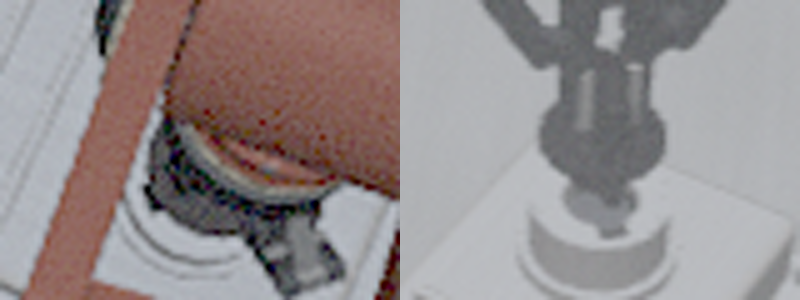

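Side crop: flange at (602,137), its lug at (605,185), just above the neck hole at (600,205). I'll fit the flange arc against the neck in this same view.

```bash
cat > fit.py <<'E'
from h import *
from scipy.optimize import least_squares
def flange(d,zf,u=309,v=172):
    p,m,f=blob(d,u,v,0,h=24)
    th=65
    c=max(cv2.findContours((p<th).astype(np.uint8),0,1)[0],key=cv2.contourArea)
    w=ray(d,f(c[:,0]),zf)[:,:2]
    g=np.array([.527,-.121])
    for i,tol in enumerate((.008,.004,.002,.0012,.0012)):
        e=w-g; r=np.hypot(*e.T); k=(abs(r-.031)<tol)&(e[:,1]>-.022)
        s=least_squares(lambda c:np.hypot(*(w[k]-c).T)-.031,g,loss="soft_l1",f_scale=.0005); g=s.x
    print("flange",g.round(4),"n",k.sum(),"res",np.abs(s.fun).mean().round(5)); 
    ang=np.degrees(np.arctan2(*(w[k]-g).T[::-1])); print("angles",np.histogram(ang,bins=np.arange(-180,181,30))[0])
E
python3 - <<'E'
from fit import *
d=dict(np.load("side2.npz"))
g=cv2.cvtColor(d["img"],cv2.COLOR_RGB2GRAY); print(g[168:184:2,290:328:2])
for z in(.126,.1284,.131): flange(d,z)
d=dict(np.load("side0.npz"))
E
```

```text
[[120 117 118 117 115  87  32  43  67  34  36  36  45  59  47 119 118 116
  117]
 [116 118 120 116 115  58  33  46  67  34  36  36  39  55  45 117 119 117
  116]
 [117 120 119 116  57  37  35  46  62  35  35  36  37  51  36  76 118 117
  117]
 [117 118 117 105  40  39  37  54  62  33  35  35  38  47  35  35  99 117
  119]
 [117 119 118  87  39  37  39  42  41  38  33  36  32  37  35  39  92 117
  119]
 [117 118 112  94  40  36  40  38  37  31  36  32  38  39  38  40  92 117
  119]
 [116 112 124 110  39  40  37  37  41  37  34  36  34  38  36  39  96 117
  118]
 [112 124 131 130  99  35  40  42  38  38  33  37  37  40  38  58 114 115
  117]]
flange [ 0.5261 -0.1258] n 164 res 0.00057
angles [15 11  0  0  2 26 25 27  6  1 30 21]
flange [ 0.5261 -0.1233] n 163 res 0.00059
angles [15 12  0  0  5 24 22 27  6  1 30 21]
flange [ 0.5262 -0.1206] n 155 res 0.00057
angles [14 12  0  0  7 19 19 25  7  1 30 21]
```

>>> servo_tool --increments '[[[0, 0.2, 0, 0.4, 0], [0, 0.2, 0, 0.8, 0], [0, 0.2, 0, 1.2, 0], [0, 0.2, 0, 1.6, 0], [0, 0.2, 0, 1.8, 0]]]'

```text
t: 6.9
tool_pos: [0.5265, -0.1214, 0.1385]
tool_rot: [-1.821, -2.558, 0.0]
contact_force: [0.1, -0.0, -2.3]
opening: 0.0148
grip_force: 78.8
```

```bash
python3 -c "
from h import *
mv(.5273,-.1217,.1233,109.2)"
```

```text
t 6.9 pos [ 0.5265 -0.1214  0.1385] yaw 109.11 tilt 0.07 q6 -0.7 F [ 0.1 -0.  -2.3] op 0.0148 grip 78.8
shift cm [-0.06  0.06  1.52] turn -0.09
```

>>> servo_tool --increments '[[[0, 0, 0.05, 0.3, 0], [0, 0, 0.05, 0.6, 0], [0, 0, 0.05, 0.9, 0], [0, 0, 0.05, 1.2, 0], [0, 0, 0.05, 1.2, 0]]]'

```text
t: 7.4
tool_pos: [0.5275, -0.1215, 0.1278]
tool_rot: [1.822, 2.559, -0.0]
contact_force: [-3.0, 0.5, 6.7]
opening: 0.0146
grip_force: 79.9
```

```bash
python3 -c "
from h import *
mv(.5273,-.1217,.1233,109.2)"
```

```text
t 7.4 pos [ 0.5275 -0.1215  0.1278] yaw 109.11 tilt 0.01 q6 -0.7 F [-3.   0.5  6.7] op 0.0146 grip 79.9
shift cm [-0.01 -0.02  0.45] turn -0.09
```

>>> servo_tool --increments '[[[0, 0, 0, 0.3, 0], [0, 0, 0, 0.6, 0], [0, 0, 0, 0.9, 0], [0, 0, 0, 1.0, 0], [0, 0, 0, 1.0, 0]]]'

```text
t: 7.9
tool_pos: [0.5282, -0.1218, 0.1231]
tool_rot: [-1.821, -2.56, 0.001]
contact_force: [-15.6, 3.1, 28.7]
opening: 0.0149
grip_force: 83.3
```

```bash
python3 -c "
from h import *
mv(.5273,-.1217,.1233,19.2)"
```

```text
t 7.9 pos [ 0.5282 -0.1218  0.1231] yaw 109.13 tilt 0.03 q6 -0.7 F [-15.6   3.1  28.7] op 0.0149 grip 83.3
shift cm [ 0.04 -0.08 -0.02] turn 89.93
```

The cap is home before the turn. I'll relieve the side load and ease the push slightly, then turn clockwise.

>>> servo_tool --increments '[[[0, 0.1, -0.2, -0.3, 0], [0, 0.1, -0.2, -0.3, 0], [0, 0.1, -0.2, -0.3, 5], [0, 0.1, -0.2, -0.3, 10], [0, 0.1, -0.2, -0.3, 15]]]'

```text
t: 8.4
tool_pos: [0.5271, -0.1223, 0.1235]
tool_rot: [2.14, 2.292, 0.001]
contact_force: [-3.4, -1.8, 11.4]
opening: 0.0145
grip_force: 80.7
```

```bash
python3 -c "
from h import *
mv(.5273,-.1217,.1233,19.2)"
```

```text
t 8.4 pos [ 0.5271 -0.1223  0.1235] yaw 93.93 tilt 0.32 q6 -0.43 F [-3.4 -1.8 11.4] op 0.0145 grip 80.7
shift cm [0.06 0.03 0.02] turn 74.73
```

>>> servo_tool --increments '[[[0, 0, -0.03, 0.05, 8], [0, 0.02, -0.06, 0.1, 16], [0, 0.03, -0.1, 0.1, 24], [0, 0.05, -0.13, 0.1, 32], [0, 0.06, -0.16, 0.1, 40]]]'

```text
t: 8.9
tool_pos: [0.5255, -0.1216, 0.1234]
tool_rot: [2.798, 1.42, 0.005]
contact_force: [-6.5, 1.4, 15.5]
opening: 0.0147
grip_force: 81.3
```

```bash
python3 -c "
from h import *
mv(.5246,-.1207,.1233,19.2)"
```

```text
t 8.9 pos [ 0.5255 -0.1216  0.1234] yaw 53.8 tilt 0.29 q6 0.27 F [-6.5  1.4 15.5] op 0.0147 grip 81.3
shift cm [ 0.02 -0.13  0.01] turn 34.6
```

>>> servo_tool --increments '[[[0, 0, -0.03, 0.05, 8], [0, 0, -0.06, 0.1, 16], [0, 0, -0.1, 0.1, 24], [0, 0, -0.13, 0.1, 31], [0, 0, -0.15, 0.1, 35]]]'

```text
t: 9.4
tool_pos: [0.5251, -0.1199, 0.1232]
tool_rot: [3.097, 0.516, 0.01]
contact_force: [-5.3, 3.3, 18.3]
opening: 0.0144
grip_force: 81.7
```

>>> servo_tool --increments '[[[0, 0, 0, 0.05, 1], [0, 0, 0, 0.05, 1], [0, 0, 0, 0.05, 1]]]'

```text
t: 9.7
tool_pos: [0.5251, -0.1199, 0.1232]
tool_rot: [3.101, 0.495, 0.01]
contact_force: [-7.0, 5.0, 21.8]
opening: 0.0149
grip_force: 82.1
```

Run:
```python
from h import *
mv(.5246,-.1207,.1233,19.2)
from station import ctrl
print(ctrl.get_obs()["wrist_torque"])
o=[]
for n,(u,v) in(("top",(320,230)),("side",(309,180))):
    d=ctrl.get_image(n); np.savez(n+"3.npz",**d); p=d["img"][v-30:v+30,max(u-40,0):u+40,::-1]; p=(255*(p/255.)**.45).astype(np.uint8)
    o.append(cv2.resize(p,(400,300),interpolation=cv2.INTER_CUBIC))
cv2.imwrite("pics/n3.png",np.hstack(o))
```

```text
t 9.7 pos [ 0.5251 -0.1199  0.1232] yaw 18.13 tilt 0.37 q6 0.89 F [-7.   5.  21.8] op 0.0149 grip 82.1
shift cm [-0.07  0.06 -0.01] turn -1.07
[1.07732472 1.04344758 0.14577728]
```

View pics/n3.png

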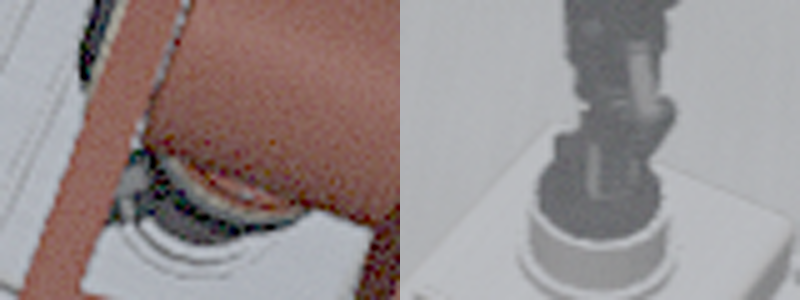

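The side crop shows the flange sitting flush on the neck, centred at about (600,205), with the gripper turned about 91°. z is at its home value and the push is about 20 N. I'll hand it in.

```bash
python3 -c "
from station import ctrl
print(ctrl.finish_job())"
```

```text
the job is handed in; nothing more can be done
None
```

I handed the job in with the cap through the slots, turned about 91° clockwise and still held. It is pressed flush on the neck with about 20 N, at 9.8 s; the hand-in call gave no verdict.

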